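# Put test air on the rebuilt separator vessel

## Robot

A 6-joint arm with a two-finger parallel gripper is mounted at the origin on the work surface. World frame = base frame: x ahead of the robot, y to its left, z up, the work surface at z = 0. Lengths are in m, angles in degrees, forces in N, time in s.
With the tool pointing down it reaches from about 0.3 to 0.75 m from the base axis. Payload 8.5 kg.
Tool frame: the origin (TCP) lies midway between the tips of the shut fingers; the grasp point (between the pads) lies 19 mm behind it (env.hold_point_z is the distance from the TCP to the grasp point, in m); z points along the fingers, y is the line along which they close (so a half turn about z gives the same grasp; the last joint's range is limited). The gripper opens to 85 mm and grips with 20 to 120 N. Pads are 22 mm wide; open, the fingers measure 114 mm over their backs; the gripper's body (76 mm by 85 mm) begins 54 mm behind the grasp point. The pads swing forward as they close: fully open they stand 13 mm farther back than shut.
Start: joints at [55.101, 21.807, 74.336, -0, 83.858, -12.336], TCP at [0.211, 0.508, 0.231] pointing down, gripper open.
Joint ranges: [-178.18, 178.18], [-50.72, 133.34], [12.68, 142.11], [-81.47, 261.47], [9.98, 163.14], [-165.26, 165.26]. Speed limits (degrees/s): [136.94, 136.94, 180, 180, 180, 180].

## Interface

Orientations are given as a 3x3 rotation matrix whose columns are the frame's x, y, z axes.
In Python, from rig import observe, get_image, camera_info, env gives the robot as it stands.
- The arm moves only by the tool drive_tool, never from a script. Its arguments are lists of equal length, an entry for each row: "offset": the shift along the tool's x, y, z in units of 40 mm (1.0 is 40 mm), a list of three; "turn": the turn, a rotation vector about the tool's x, y, z in units of 6 degrees (1.0 is 6 degrees), a list of three; "hand": the opening, from 0 (shut) to 1 (fully open). A call has exactly 10 rows; each row shifts and turns the commanded pose from where the row before left it, along the tool's axes as they then stand; what a row does not reach is not made up. A row lasts 1/8 s, in which the tool goes at most 62.5 mm and 10.7 degrees, less where a joint would pass 70% of its speed; a pose out of reach is approached as far as the arm can. A call is refused whole if a number of a shift passes 1 or a number of a turn 1, either way. A call with a gripper value outside its range is refused whole. The fingers move at their own pace and stop on an object; "newtons" is the grip in N (left out, the last holds). Time passes only in rows, so rows that do not move let the fingers close, or fill a call up. It gives the time, the measured TCP pose, the force, the opening and the grip force at its end, in the units of the state.
- observe(): the state, without advancing time (a new reading comes with each control period).
- get_image(name): name is "side" or "top"; returns the picture (384x512x3 uint8, blue, green, red); there is no depth.
- camera_info(name): a dict with "fx", "fy", "cx", "cy" (pixels), "k1" (the pictures are not rectified: a ray, as slopes to the right and down, at radius r is drawn at 1 + k1 r^2 times it, then the intrinsics apply), "world_to_cam" (4x4, takes a point from world to camera coordinates). Camera axes: x right, y down, z forward; pixel columns grow to the right and rows downward; lengths in m; the calibration is good to about 2 mm. A picture is of the moment at which its call begins. camera_info takes no time and is no camera call.
- env.close_job(): hands the job in; it is judged then, once.
The state is a dict: "time_s": time; "q": joint angles; "qvel": joint speeds; "joint_efforts": joint torques, N m; "position": TCP position; "tool_rot": TCP orientation; "ft_force": force on the tool from outside, world axes, zero at the start; "wrist_torque": the same for the moment, N m; "grip_width": finger opening in m; "gripper_force": force on a finger pad.
Only numpy, scipy, OpenCV 4.12 (cv2) and the standard library are available. Lean on these libraries where they do the work, as an engineer would, in place of code of your own. Each camera call takes 0.05 s, during which the arm holds its last target. There are 200 camera calls.

## Task

Leak-check the vessel on the bench test stand: with the safety catch still over the air valve's handle, first screw the loose filler cap on top of the vessel down (clockwise) until it is fully home. Then flip the catch right back off the handle by its thumb lever, pull the spring-return handle round towards the robot until the valve is fully open, and hold it open with the gripper: finish while still holding it there, because it springs shut when let go. Leave the tools and parts lying about where they are.

Things in the scene. Friction and masses are not known exactly. Their poses are not given: they have to be found in the camera images.
- stand: Leak-test stand fixed on the bench: dark steel plate 350 x 500 x 12 mm; grey vessel 120 mm wide at left, brass ball valve with lever handle mid, catch bracket at right. Origin at bench height, plate spans x -130..220, y -265..235 mm. x points away from the robot along the air pipe (pipe top z = 98 mm), y left, z up; turned up to 0.3 rad. mm below are in this frame.
- cap_center (a point): Centre of the round black fluted filler cap on the vessel: 57 mm over its flutes (54 mm body), 26 mm high, at x -40, y 150, z 218 mm. A low rib (42 x 8 x 4 mm) on its top runs along the cap's own x axis, which is the stand's x when the cap is home. Below it a neck 42 mm wide and the vessel's domed head (top z = 176 mm). Free all round for fingers. Keeps its height as it turns.
- cap (a joint): Turn of the filler cap (rad): 0 = fully home against its seat (hard stop), growing counter-clockwise seen from above as it is unscrewed, up to 1.5. Starts 0.6 to 1.25. Stiff: about 0.15 N m, and it stays where it is left.
- handle_grip (a point): Middle of the handle's black rubber sleeve (26 mm wide, 16 mm high, 60 mm along the handle), 95 mm from the pivot. The handle is a level flat steel bar 20 x 5 mm reaching 165 mm from the pivot, centre z = 140 mm. Shut, it points along the stand's -y (right). The point's y axis points from sleeve to pivot. The sleeve can be pinched from above across its width and swung.
- handle_pivot (a point): Top of the valve stem: the vertical axis about which the handle turns (x = 20, y = -30, z = 140 mm of the stand).
- handle (a joint): Turn of the valve handle (rad): 0 = shut, 1.5 = fully open at its stop, having swung clockwise seen from above, from pointing right to pointing nearly at the robot (the stand's -x). A spring pulls it shut: 0.25 N m at 0, 0.55 N m at 1.5. While the catch is over it, it cannot move by more than about 0.05.
- catch_hinge (a point): Hinge pin of the safety catch, level along the stand's x axis, at x 20, y -220, z 155 mm. The catch is a steel fork 35 mm wide that reaches 50 mm from the pin towards the pivot and straddles the handle's end from above, with a thumb lever standing up at the pin.
- thumb (a point): Top of the catch's thumb lever, mid-width: a steel tab 26 mm wide along the pin, 6 mm thick, reaching 55 mm from the pin. At the start it stands up, leaning 0.25 rad towards the handle; pushed over to the right (stand's -y) it swings down outwards by 1.25 rad and lifts the fork.
- catch (a joint): Flip of the safety catch (rad): 0 = fork down over the handle, 1.25 = flipped right back against its stop, fork up and thumb lever leaning outwards. Friction of 0.1 N m holds it wherever it is left.
- locker_mid (a point): Bystander: red threadlocker bottle 36 mm wide, 92 mm high, standing on the base plate between valve and vessel; its centre.
- hammer_grip (a point): Bystander: hammer 280 mm long lying to the right of the stand; a point on its handle.
- socket_mid (a point): Bystander: steel socket 32 mm wide, 42 mm high, standing on the base plate in front of the catch; its centre.
- seal_mid (a point): Bystander: black seal ring 62 mm wide, 10 mm high, on the base plate behind the vessel; its centre.
- hexkey: Bystander: hex key 100 mm long, lying on the front of the base plate; origin in the middle of its long leg.
- wrench_grip (a point): Bystander: wrench 200 mm long lying to the left of the stand; a point on its shank.
- pin_mid (a point): Bystander: steel dowel pin 22 mm wide, 45 mm high, standing on the base plate behind the handle; its centre.

How it is judged (in metres and radians):
On the way, in this order (a step that is already met when the one before it is completed fails the run):
1. the filler cap is screwed fully home, the catch still over the shut handle (value of joint cap below 0.08 rad and value of joint catch below 0.3 rad and value of joint handle below 0.1 rad), for 0.2 s.
2. the safety catch is flipped right back, off the handle (value of joint catch above 1 rad), for 0.2 s.
3. the handle is pulled round and held fully open by the fingers for a second (value of joint handle above 1.3 rad and contact force between the fingers and handle above 1 N), for 1 s.
At the end, for the whole second after the job is handed in: The fingers still hold the valve handle fully open (turned more than 1.3 of its 1.5 rad, fingers pressing on it with more than 1 N), the catch is flipped back (more than 0.9 of 1.25 rad) and the cap is home (within 0.1 rad) (all of step 3 and value of joint cap below 0.1 rad and value of joint catch above 0.9 rad); the arm keeps its last pose, push and grip.
It fails at once if a tool or part lying about is shifted by more than 30 mm (distance of any of locker_mid, hammer_grip, socket_mid, seal_mid, hexkey, wrench_grip, pin_mid from where it was at the start of the episode above 0.03 m).
It fails at once if the valve handle is pulled open while the filler cap is loose (value of joint handle above 0.3 rad and value of joint cap above 0.15 rad).
It also fails if it takes over 64 s, if anything falls off the work surface, if the arm or the gripper's body presses on something with over 40 N, if the wrist force passes 120 N, or if a joint passes its speed limit or range.

## Working session

There is one attempt and no reset: what is moved stays moved. The work goes in short steps, Python scripts to look and compute and a tool call to move; the robot and the scene stay as the last step left them, time stands still between calls to the robot, and variables do not carry over. Pictures are saved under pics/ and viewed, at most 10 in all, crops included, and the job is handed in when it is done.

Besides the shell and the picture viewer there is one more tool, called after "Call:" as name(argument=value, ...) on one line, values as JSON. drive_tool: Moves the arm, as the interface text tells. Its arguments: {"type":"object","properties":{"offset":{"type":"array"},"turn":{"type":"array"},"hand":{"type":"array"},"newtons":{"type":"number"}},"required":["offset","turn","hand"]}

```bash
mkdir -p pics; python3 - <<'E'
from rig import *
import cv2,numpy as np
for n in("top","side"):
    cv2.imwrite(f"pics/{n}0.png",get_image(n)); c=camera_info(n); print(n,{k:(np.round(v,4).tolist()) for k,v in c.items()})
print(observe()); print(env.hold_point_z)
E
```

```text
top {'fx': 375.1936, 'fy': 375.1936, 'cx': 255.159, 'cy': 188.6083, 'k1': 0.0426, 'world_to_cam': [[0.0233, -0.9997, -0.0094, 0.0427], [-0.998, -0.0227, -0.0593, 0.5848], [0.0591, 0.0108, -0.9982, 0.9929], [0.0, 0.0, 0.0, 1.0]]}
side {'fx': 464.3189, 'fy': 464.3189, 'cx': 252.2064, 'cy': 186.5129, 'k1': -0.0896, 'world_to_cam': [[0.9799, -0.1991, -0.0112, -0.5775], [-0.1184, -0.5355, -0.8362, 0.1996], [0.1605, 0.8207, -0.5483, 1.1898], [0.0, 0.0, 0.0, 1.0]]}
{'time_s': 0.1, 'q': array([ 5.51003998e+01,  2.18379157e+01,  7.43791097e+01, -7.50848559e-04,
        8.38581133e+01, -1.23365308e+01]), 'qvel': array([-0.06839857, -0.03890668, -0.1120201 , -0.0434671 , -0.08691359,
        0.09709982]), 'joint_efforts': array([ 4.19221848e-03, -4.49219441e+01, -2.31657976e+01, -1.07460269e-04,
        3.65089378e-03, -1.23422475e-05]), 'position': array([0.21089456, 0.50767816, 0.23077381]), 'tool_rot': array([[-9.23458170e-01,  3.83698399e-01, -7.39627732e-04],
       [ 3.83699019e-01,  9.23457574e-01, -1.08302063e-03],
       [ 2.67461551e-04, -1.28391868e-03, -9.99999140e-01]]), 'ft_force': array([ 0.70847068, -0.38367322,  0.32972962]), 'wrist_torque': array([-0.03779619, -0.03554181,  0.02272146]), 'gripper_force': 0.0, 'grip_width': 0.08553155967643077}
0.0187
```

View pics/top0.png

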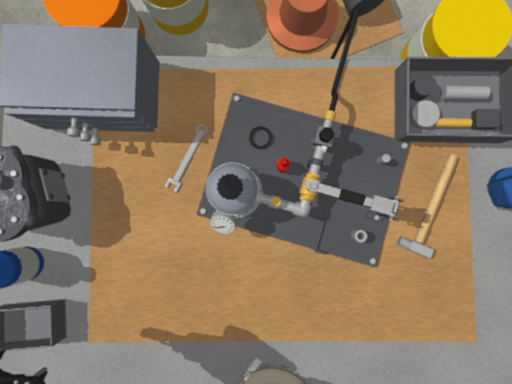

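View pics/side0.png

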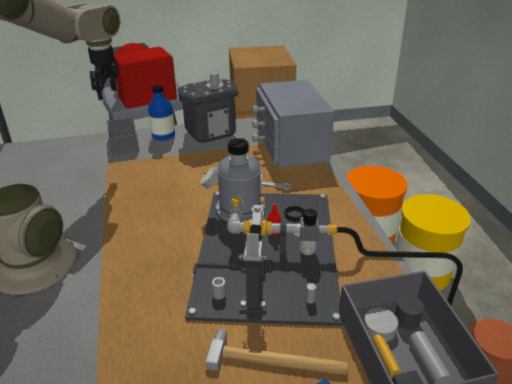

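The top view shows the plate with corners near (235,95), (408,145), (375,265) and (200,213). The cap is at about (231,187), the pivot at (311,185) and the catch at (383,206). In the side view the cap is at (238,147), and the gripper is clear at the upper left.

```bash
cat > h.py <<'E'
import cv2,numpy as np
from rig import *
def ray(n,uv):
    c=camera_info(n); x=np.array([(uv[0]-c['cx'])/c['fx'],(uv[1]-c['cy'])/c['fy']]); s=x.copy()
    for _ in range(20): s=x/(1+c['k1']*(s@s))
    T=np.array(c['world_to_cam']); R=T[:3,:3]
    return -R.T@T[:3,3], R.T@np.array([*s,1])
def onz(n,uv,z):
    o,d=ray(n,uv); return o+d*(z-o[2])/d[2]
def proj(n,p):
    c=camera_info(n); q=(np.array(c['world_to_cam'])@[*p,1])[:3]; s=q[:2]/q[2]; s=s*(1+c['k1']*(s@s))
    return np.array([c['cx']+c['fx']*s[0],c['cy']+c['fy']*s[1]])
E
python3 - <<'E'
from h import *
im=cv2.imread("pics/top0.png"); g=im.astype(int); hsv=cv2.cvtColor(im,cv2.COLOR_BGR2HSV)
m=((hsv[...,2]<95)&(hsv[...,1]<80)).astype(np.uint8); m[:, :195]=0; m[:90]=0; m[:,412:]=0; m[270:]=0; m[:140,395:]=0
m=cv2.morphologyEx(m,cv2.MORPH_OPEN,np.ones((3,3)))
n,l,s,c=cv2.connectedComponentsWithStats(m); k=1+np.argmax(s[1:,4])
p=np.argwhere(l==k)[:,::-1]; hull=cv2.convexHull(p.astype(np.int32))[:,0]
w=np.array([onz("top",u,.012)[:2] for u in hull]).astype(np.float32)
r=cv2.minAreaRect(w); b=cv2.boxPoints(r); print(r,b)
for guess in (r[2],):
    # yaw: x axis along short (350) side
    a=np.deg2rad(r[2]); 
    while a>.8: a-=np.pi/2
    while a<-.8: a+=np.pi/2
    R=np.array([[np.cos(a),-np.sin(a)],[np.sin(a),np.cos(a)]]); o=np.array(r[0])-R@[.045,-.015]
    print("yaw",a,"origin",o)
pts=dict(cap=(-.04,.15,.218),pivot=(.02,-.03,.14),hinge=(.02,-.22,.155),thumb=(.02,-.22+.055*np.sin(.25),.155+.055*np.cos(.25)),grip=(.02,-.125,.14))
for k,v in pts.items():
    P=[*(o+R@v[:2]),v[2]]; print(k,np.round(P,4),proj("top",P).round(1),proj("side",P).round(1))
np.save("stand.npy",[*o,a])
z=4
def crop(im,x,y,w,h): return cv2.resize(im[y:y+h,x:x+w],None,fx=z,fy=z,interpolation=cv2.INTER_CUBIC)
cv2.imwrite("pics/c1.png",crop(im,205,145,200,80))
s=cv2.imread("pics/side0.png"); cv2.imwrite("pics/c2.png",crop(s,190,135,150,150))
E
```

```text
((0.6003252267837524, -0.12007562816143036), (0.39694687724113464, 0.3520287871360779), 74.9946517944336) [[ 0.37892604 -0.26620972]
 [ 0.7189512  -0.3573532 ]
 [ 0.8217244   0.02605847]
 [ 0.48169923  0.11720195]]
yaw -0.26189273159535675 origin [ 0.56074329 -0.09393619]
cap [0.5609 0.0613 0.218 ] [251.7 193.6] [235.9 155.1]
pivot [ 0.5723 -0.1281  0.14  ] [332.7 192.1] [255.3 221.7]
hinge [ 0.5231 -0.3116  0.155 ] [414.6 215.1] [249.9 273.3]
thumb [ 0.5266 -0.2985  0.2083] [418.7 213.6] [250.  248.8]
grip [ 0.5477 -0.2199  0.14  ] [372.  203.5] [252.9 248. ]
```

View pics/c1.png

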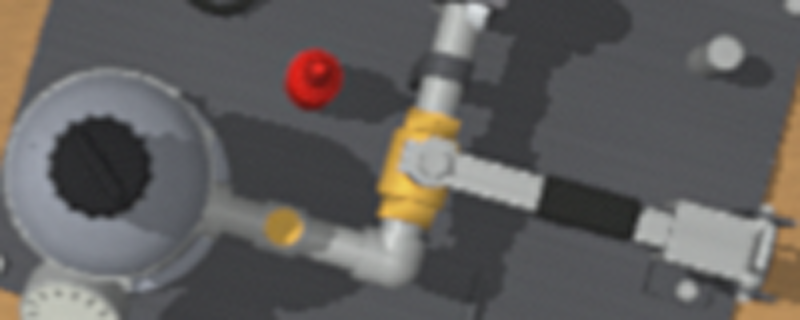

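View pics/c2.png

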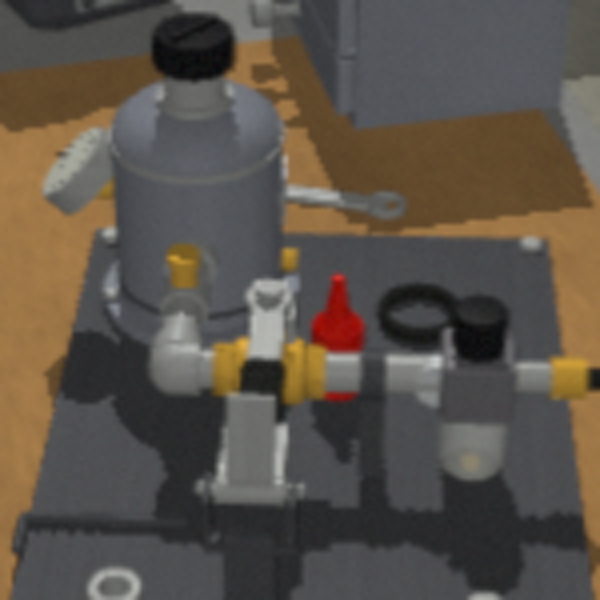

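The crops show the cap centre at top px (230,187), with its rib running upper-left to lower-right. The stem is at (313,185), the sleeve at about (352.5,196.8) and the catch pin at (396,207). The plate mask lost its left strip, so I'll fit the stand pose to these features instead.

```bash
python3 - <<'E'
from h import *
from scipy.optimize import least_squares
def tri(a,b):
    (o1,d1),(o2,d2)=ray("top",a),ray("side",b); t=np.linalg.lstsq(np.c_[d1,-d2],o2-o1,rcond=None)[0]
    p,q=o1+d1*t[0],o2+d2*t[1]; return (p+q)/2,np.linalg.norm(p-q)
print("captop",tri((230,186.7),(238.2,143.7)))
print("stem",tri((313.2,185),(190+268/4,135+297/4)))
T=[((-.04,.15),(230,186.7),.231),((.02,-.03),(313.2,185),.146),((.02,-.125),(352.5,196.8),.148)]
T+=[((.02,-.22),(396,207),.160)]
A=np.array([t[0] for t in T]);B=np.array([onz("top",t[1],t[2])[:2] for t in T])
ca,cb=A.mean(0),B.mean(0);X,Y=A-ca,B-cb
a=np.arctan2((X[:,0]*Y[:,1]-X[:,1]*Y[:,0]).sum(),(X*Y).sum())
R=np.array([[np.cos(a),-np.sin(a)],[np.sin(a),np.cos(a)]]); o=cb-R@ca
print("yaw",a,"o",o,"resid mm",((B-(A@R.T+o))*1e3).round(1).tolist())
pts=dict(cap=(-.04,.15,.218),pivot=(.02,-.03,.14),hinge=(.02,-.22,.155),thumb=(.02,-.22+.055*np.sin(.25),.155+.055*np.cos(.25)),grip=(.02,-.125,.14),c1=(-.13,-.265,.012),c2=(.22,-.265,.012),c3=(.22,.235,.012),c4=(-.13,.235,.012))
for k,v in pts.items():
    P=[*(o+R@v[:2]),v[2]]; print(k,np.round(P,4),proj("top",P).round(1),proj("side",P).round(1))
np.save("stand.npy",[*o,a])
# rib ends crop1 (78,140)-(122,195)
p,q=onz("top",(205+78/4,145+140/4),.231),onz("top",(205+122/4,145+195/4),.231)
print("rib len",np.linalg.norm(p-q),"cap",(np.arctan2(*(p-q)[1::-1])-a))
E
```

```text
captop (array([0.57478172, 0.10772393, 0.22585367]), np.float64(0.0011893005683794942))
stem (array([ 0.58716062, -0.08170393,  0.14125882]), np.float64(0.0016156393988179553))
yaw -0.2510389519666566 o [ 0.57510769 -0.04780553] resid mm [[0.2, -0.0], [0.6, 0.7], [-1.5, 1.5], [0.6, -2.1]]
cap [0.5736 0.1074 0.218 ] [230.4 187.2] [237.7 146.4]
pivot [ 0.587  -0.0818  0.14  ] [313.1 185.4] [257.3 209.7]
hinge [ 0.5398 -0.2659  0.155 ] [394.3 207.3] [253.5 257.2]
thumb [ 0.5432 -0.2527  0.2083] [397.  205.3] [253.6 233.3]
grip [ 0.5634 -0.1739  0.14  ] [352.3 196.3] [255.6 234.1]
c1 [ 0.3834 -0.2722  0.012 ] [377.3 267. ] [185.6 317.1]
c2 [ 0.7224 -0.3591  0.012 ] [410.3 140.9] [344.4 322. ]
c3 [0.8466 0.1252 0.012 ] [232.3  92.5] [326.2 193.8]
c4 [0.5076 0.2121 0.012 ] [196.7 215.6] [212.7 191.6]
rib len 0.03754598132088404 cap 0.9503723975359546
```

Call:
drive_tool(offset=[[-0.6, -0.29, -0.2], [-0.6, -0.29, -0.2], [-0.6, -0.29, -0.2], [-0.6, -0.29, -0.2], [-0.6, -0.29, -0.2], [-0.6, -0.29, -0.2], [-0.6, -0.29, -0.2], [-0.6, -0.29, -0.2], [-0.6, -0.29, -0.2], [-0.6, -0.29, 0]], turn=[[0, 0, 0], [0, 0, 0], [0, 0, 0], [0, 0, 0], [0, 0, 0], [0, 0, 0], [0, 0, 0], [0, 0, 0], [0, 0, 0], [0, 0, 0]], hand=[1, 1, 1, 1, 1, 1, 1, 1, 1, 1])

```text
time_s: 1.35
position: [0.3887, 0.308, 0.3036]
tool_rot: [[-0.923, 0.384, 0.0], [0.384, 0.923, 0.0], [-0.0, 0.0, -1.0]]
ft_force: [0.1, 0.3, 0.7]
grip_width: 0.0855
gripper_force: 0.0
```

Call:
drive_tool(offset=[[-0.6, -0.29, 0], [-0.6, -0.29, 0], [-0.6, -0.29, 0], [-0.6, -0.29, 0], [-0.6, -0.29, 0], [-0.6, -0.29, 0], [-0.6, -0.29, 0], [-0.6, -0.29, 0], [-0.6, -0.29, 0], [-0.6, -0.29, 0]], turn=[[0, 0, 0], [0, 0, 0], [0, 0, 0], [0, 0, 0], [0, 0, 0], [0, 0, 0], [0, 0, 0], [0, 0, 0], [0, 0, 0], [0, 0, 0]], hand=[1, 1, 1, 1, 1, 1, 1, 1, 1, 1])

```text
time_s: 2.6
position: [0.5657, 0.1088, 0.3029]
tool_rot: [[-0.923, 0.384, -0.001], [0.384, 0.923, 0.0], [0.001, -0.0, -1.0]]
ft_force: [0.1, 0.2, 0.6]
grip_width: 0.0857
gripper_force: 0.0
```

```bash
cat > to.py <<'E'
from h import *; import sys
def stand(p):
    x,y,a=np.load("stand.npy"); c,s=np.cos(a),np.sin(a); return np.array([x+c*p[0]-s*p[1],y+s*p[0]+c*p[1],p[2]])
if __name__=="__main__":
    s=observe(); R=s["tool_rot"]; P=stand([float(v) for v in sys.argv[1:4]])
    print("t",s["time_s"],"pos",s["position"].round(4),"q",s["q"].round(1),"F",s["ft_force"].round(1),"w",round(s["grip_width"],4),"gf",s["gripper_force"])
    print("R",R.round(3).tolist(),"target",P.round(4),"units",(R.T@(P-s["position"])/.04).round(3))
E
python3 to.py -.04 .15 .200
```

```text
t 2.6 pos [0.5657 0.1088 0.3029] q [ -0.9  22.4  61.7   0.   96.  -68.3] F [0.1 0.2 0.6] w 0.0857 gf 0.0
R [[-0.923, 0.384, -0.001], [0.384, 0.923, 0.0], [0.001, -0.0, -1.0]] target [0.5736 0.1074 0.2   ] units [-0.199  0.046  2.572]
```

Call:
drive_tool(offset=[[-0.2, 0.05, 0.4], [0, 0, 0.4], [0, 0, 0.4], [0, 0, 0.4], [0, 0, 0.4], [0, 0, 0.4], [0, 0, 0.17], [0, 0, 0], [0, 0, 0], [0, 0, 0]], turn=[[0, 0, 0], [0, 0, 0], [0, 0, 0], [0, 0, 0], [0, 0, 0], [0, 0, 0], [0, 0, 0], [0, 0, 0], [0, 0, 0], [0, 0, 0]], hand=[1, 1, 1, 1, 1, 1, 1, 1, 1, 1])

```text
time_s: 3.85
position: [0.5736, 0.1083, 0.201]
tool_rot: [[-0.923, 0.384, 0.001], [0.384, 0.923, 0.0], [-0.001, 0.0, -1.0]]
ft_force: [0.2, -0.6, 0.2]
grip_width: 0.0854
gripper_force: 0.0
```

```bash
python3 to.py -.04 .15 .200; python3 -c "
from h import *
z=3
a=get_image('top')[130:240,180:300];b=get_image('side')[90:200,180:300]
cv2.imwrite('pics/d1.png',cv2.resize(np.hstack([a,b]),None,fx=z,fy=z))"
```

```text
t 3.85 pos [0.5736 0.1083 0.201 ] q [ -0.9  26.4  71.8   0.   81.7 -68.4] F [ 0.2 -0.6  0.2] w 0.0854 gf 0.0
R [[-0.923, 0.384, 0.001], [0.384, 0.923, 0.0], [-0.001, 0.0, -1.0]] target [0.5736 0.1074 0.2   ] units [-0.009 -0.02   0.026]
```

View pics/d1.png

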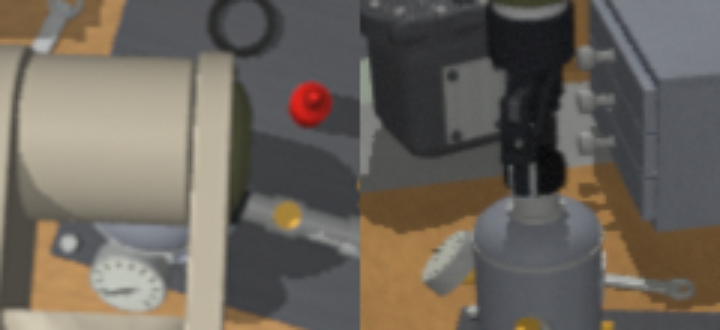

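The gripper straddles the cap, centred, with the fingertips just above the dome. I'll close and turn.

Call:
drive_tool(offset=[[0, 0, 0], [0, 0, 0], [0, 0, 0], [0, 0, 0], [0, 0, 0], [0, 0, 0], [0, 0, 0], [0, 0, 0], [0, 0, 0], [0, 0, 0]], turn=[[0, 0, 0], [0, 0, 0], [0, 0, 0], [0, 0, 0], [0, 0, 0.5], [0, 0, 1], [0, 0, 1], [0, 0, 1], [0, 0, 1], [0, 0, 1]], hand=[0.3, 0.3, 0.3, 0.3, 0.3, 0.3, 0.3, 0.3, 0.3, 0.3], newtons=70)

```text
time_s: 5.2
position: [0.5734, 0.1081, 0.2011]
tool_rot: [[-0.563, 0.827, 0.0], [0.827, 0.563, -0.0], [-0.001, 0.0, -1.0]]
ft_force: [-2.7, -0.9, 5.6]
grip_width: 0.0525
gripper_force: 73.2
```

```bash
python3 to.py -.04 .15 .200; python3 -c "
from h import *
print(observe()['wrist_torque'])"
```

```text
t 5.2 pos [0.5734 0.1081 0.2011] q [ -0.9  26.4  71.8  -0.   81.7 -35.2] F [-2.7 -0.9  5.6] w 0.0525 gf 73.24100017547607
R [[-0.563, 0.827, 0.0], [0.827, 0.563, -0.0], [-0.001, 0.0, -1.0]] target [0.5736 0.1074 0.2   ] units [-0.016 -0.004  0.026]
[-0.22860938  0.43816122  0.14978631]
```

Call:
drive_tool(offset=[[0, 0, 0], [0, 0, 0], [0, 0, 0], [0, 0, 0], [0, 0, 0], [0, 0, 0], [0, 0, 0], [0, 0, 0], [0, 0, 0], [0, 0, 0]], turn=[[0, 0, 0.5], [0, 0, 0.5], [0, 0, 0.5], [0, 0, 0.5], [0, 0, 0.5], [0, 0, 0.5], [0, 0, 0.3], [0, 0, 0], [0, 0, 0], [0, 0, 0]], hand=[0.3, 0.3, 0.3, 0.3, 0.3, 0.3, 0.3, 0.3, 0.3, 0.3])

```text
time_s: 6.45
position: [0.5734, 0.108, 0.2011]
tool_rot: [[-0.256, 0.967, 0.0], [0.967, 0.256, -0.001], [-0.001, 0.0, -1.0]]
ft_force: [-2.4, -2.9, 5.6]
grip_width: 0.0522
gripper_force: 73.5
```

```bash
python3 to.py -.04 .15 .200; python3 -c "
from h import *
print(observe()['wrist_torque'])"
```

```text
t 6.45 pos [0.5734 0.108  0.2011] q [ -0.9  26.4  71.8  -0.1  81.7 -15.7] F [-2.4 -2.9  5.6] w 0.0522 gf 73.48724842071533
R [[-0.256, 0.967, 0.0], [0.967, 0.256, -0.001], [-0.001, 0.0, -1.0]] target [0.5736 0.1074 0.2   ] units [-0.016  0.003  0.027]
[-0.40837012  0.46379417  1.86825704]
```

The wrist torque jumped to 1.9 N m, so the cap is against its stop after about 53°, matching the 54° I measured. I'll release, rise and line the tool up with the stand.

Call:
drive_tool(offset=[[0, 0, 0], [0, 0, 0], [0, 0, 0], [0, 0, 0], [0, 0, -0.5], [0, 0, -0.5], [0, 0, -0.5], [0, 0, -0.5], [0, 0, -0.5], [0, 0, 0]], turn=[[0, 0, 0], [0, 0, 0], [0, 0, 0], [0, 0, 0], [0, 0, 0], [0, 0, 0.9], [0, 0, 1], [0, 0, 1], [0, 0, 1], [0, 0, 1]], hand=[1, 1, 1, 1, 1, 1, 1, 1, 1, 1])

```text
time_s: 7.7
position: [0.5738, 0.1083, 0.3022]
tool_rot: [[0.258, 0.966, 0.003], [0.966, -0.258, -0.0], [0.001, 0.003, -1.0]]
ft_force: [0.0, -0.6, -0.8]
grip_width: 0.0856
gripper_force: 0.0
```

```bash
python3 to.py .02 -.17 .300; python3 - <<'E'
from h import *
def tri(a,b):
    (o1,d1),(o2,d2)=ray("top",a),ray("side",b); t=np.linalg.lstsq(np.c_[d1,-d2],o2-o1,rcond=None)[0]
    p,q=o1+d1*t[0],o2+d2*t[1]; return (p+q)/2,np.linalg.norm(p-q)
p,e=tri((276,202),(235.7,198.7)); x,y,a=np.load("stand.npy"); R=np.array([[np.cos(a),-np.sin(a)],[np.sin(a),np.cos(a)]])
print(p,e,R.T@(p[:2]-[x,y]))
im=get_image("top"); cv2.imwrite("pics/e.png",cv2.resize(im[145:235,190:420],None,fx=3,fy=3))
E
```

```text
t 7.7 pos [0.5738 0.1083 0.3022] q [-0.9 23.2 60.6  0.  96.1 14. ] F [ 0.  -0.6 -0.8] w 0.0856 gf 0.0
R [[0.258, 0.966, 0.003], [0.966, -0.258, -0.0], [0.001, 0.003, -1.0]] target [ 0.5523 -0.2174  0.3   ] units [-8.006  1.581  0.053]
[0.5468883  0.00398464 0.12053403] 0.001062617103465015 [-0.04020007  0.04315681]
```

View pics/e.png

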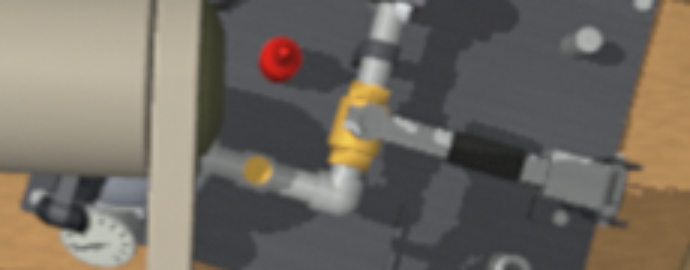

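The handle and catch are still shut, and the cap is hidden by the arm. I'll move over to the catch.

Call:
drive_tool(offset=[[-0.8, 0.16, 0], [-0.8, 0.16, 0], [-0.8, 0.16, 0], [-0.8, 0.16, 0], [-0.8, 0.16, 0], [-0.8, 0.16, 0], [-0.8, 0.16, 0], [-0.8, 0.16, 0], [-0.8, 0.16, 0], [-0.8, 0.16, 0]], turn=[[0, 0, 0], [0, 0, 0], [0, 0, 0], [0, 0, 0], [0, 0, 0], [0, 0, 0], [0, 0, 0], [0, 0, 0], [0, 0, 0], [0, 0, 0]], hand=[1, 0, 0, 0, 0, 0, 0, 0, 0, 0])

```text
time_s: 9.0
position: [0.5536, -0.2185, 0.3003]
tool_rot: [[0.253, 0.967, -0.0], [0.967, -0.253, 0.0], [0.0, -0.0, -1.0]]
ft_force: [0.4, -0.1, -0.8]
grip_width: 0.0003
gripper_force: 0.0
```

```bash
python3 to.py .02 -.17 .195; python3 - <<'E'
from h import *
im=get_image("top"); s=get_image("side"); cv2.imwrite("pics/f.png",np.hstack([cv2.resize(im[160:215,205:255],None,fx=6,fy=6,interpolation=cv2.INTER_CUBIC),cv2.resize(s[140:305,180:330],None,fx=2,fy=2)]))
E
```

```text
t 9.0 pos [ 0.5536 -0.2185  0.3003] q [-32.9  24.5  58.7   0.   96.8 -18.3] F [ 0.4 -0.1 -0.8] w 0.0003 gf 0.0
R [[0.253, 0.967, -0.0], [0.967, -0.253, 0.0], [0.0, -0.0, -1.0]] target [ 0.5523 -0.2174  0.195 ] units [ 0.017 -0.038  2.631]
```

View pics/f.png

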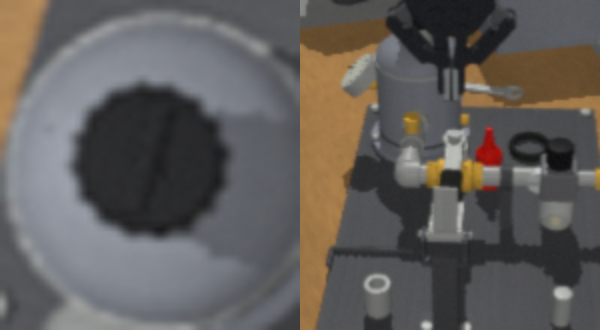

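The rib now lies along the stand's x axis, at about 15° in the crop, so the cap is home. The catch is still down. I'll descend beside the thumb lever.

Call:
drive_tool(offset=[[0, 0, 0.5], [0, 0, 0.5], [0, 0, 0.5], [0, 0, 0.5], [0, -0.04, 0.5], [0, 0, 0.13], [-0.3, 0, 0], [-0.2, 0, 0], [-0.2, 0, 0], [-0.2, 0, 0]], turn=[[0, 0, 0], [0, 0, 0], [0, 0, 0], [0, 0, 0], [0, 0, 0], [0, 0, 0], [0, 0, 0], [0, 0, 0], [0, 0, 0], [0, 0, 0]], hand=[0, 0, 0, 0, 0, 0, 0, 0, 0, 0])

```text
time_s: 10.35
position: [0.5431, -0.2524, 0.1959]
tool_rot: [[0.255, 0.967, 0.001], [0.967, -0.255, -0.0], [0.0, 0.001, -1.0]]
ft_force: [0.7, 2.6, 2.2]
grip_width: -0.0
gripper_force: 1.4
```

```bash
python3 to.py .02 -.25 .178
```

```text
t 10.35 pos [ 0.5431 -0.2524  0.1959] q [-36.3  28.2  69.7   0.   82.1 -21.5] F [0.7 2.6 2.2] w -0.0 gf 1.404154823103383
R [[0.255, 0.967, 0.001], [0.967, -0.255, -0.0], [0.0, 0.001, -1.0]] target [ 0.5324 -0.2949  0.178 ] units [-1.098  0.012  0.446]
```

Contact is at 2.6 N and the lever is moving. I'll continue along the arc.

Call:
drive_tool(offset=[[-0.2, 0, 0.02], [-0.2, 0, 0.04], [-0.2, 0, 0.06], [-0.15, 0, 0.08], [-0.15, 0, 0.1], [-0.1, 0, 0.08], [-0.1, 0, 0.06], [-0.05, 0, 0], [0, 0, 0], [0, 0, 0]], turn=[[0, 0, 0], [0, 0, 0], [0, 0, 0], [0, 0, 0], [0, 0, 0], [0, 0, 0], [0, 0, 0], [0, 0, 0], [0, 0, 0], [0, 0, 0]], hand=[0, 0, 0, 0, 0, 0, 0, 0, 0, 0])

```text
time_s: 11.6
position: [0.5326, -0.2914, 0.1792]
tool_rot: [[0.252, 0.968, 0.003], [0.968, -0.252, 0.008], [0.009, 0.001, -1.0]]
ft_force: [3.2, 26.2, 15.4]
grip_width: 0.0001
gripper_force: 13.4
```

```bash
python3 to.py .02 -.25 .178;  python3 - <<'E'
from h import *
im=get_image("top"); s=get_image("side"); cv2.imwrite("pics/g.png",np.hstack([cv2.resize(im[150:250,320:420],None,fx=4,fy=4),cv2.resize(s[200:300,200:300],None,fx=4,fy=4)]))
E
```

```text
t 11.6 pos [ 0.5326 -0.2914  0.1792] q [-40.   29.8  69.7   0.5  80.7 -25.5] F [ 3.2 26.2 15.4] w 0.0001 gf 13.367154970765114
R [[0.252, 0.968, 0.003], [0.968, -0.252, 0.008], [0.009, 0.001, -1.0]] target [ 0.5324 -0.2949  0.178 ] units [-0.088  0.018  0.03 ]
```

View pics/g.png

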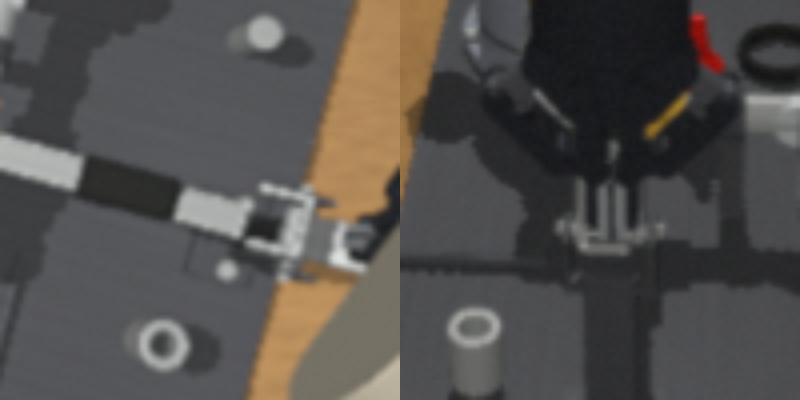

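The force is 26 N, so the catch is on its stop with the fork standing up clear of the handle's end at crop (270,225). I'll back off and move over the sleeve.

Call:
drive_tool(offset=[[0.2, 0, -0.1], [0, 0, -0.6], [0, 0, -0.8], [0, 0, -0.8], [0.6, 0, 0], [0.7, 0, 0], [0.8, 0, 0], [0.7, 0, 0], [0, 0, 0], [0, 0, 0]], turn=[[0, 0, 0], [0, 0, 0], [0, 0, 0], [0, 0, 0], [0, 0, 0], [0, 0, 0], [0, 0, 0], [0, 0, 0], [0, 0, 0], [0, 0, 0]], hand=[0, 0, 0, 0, 0, 1, 1, 1, 1, 1])

```text
time_s: 12.95
position: [0.5617, -0.1806, 0.269]
tool_rot: [[0.255, 0.967, -0.001], [0.967, -0.255, -0.0], [-0.0, -0.001, -1.0]]
ft_force: [-0.0, -0.2, 0.7]
grip_width: 0.0853
gripper_force: 0.0
```

```bash
python3 to.py .02 -.123 .127
```

```text
t 12.95 pos [ 0.5617 -0.1806  0.269 ] q [-29.3  24.7  63.4  -0.   91.9 -14.5] F [-0.  -0.2  0.7] w 0.0853 gf 0.0
R [[0.255, 0.967, -0.001], [0.967, -0.255, -0.0], [-0.0, -0.001, -1.0]] target [ 0.5639 -0.1719  0.127 ] units [2.260e-01 2.000e-03 3.551e+00]
```

Call:
drive_tool(offset=[[0.22, 0, 0.3], [0, 0, 0.65], [0, 0, 0.65], [0, 0, 0.65], [0, 0, 0.65], [0, 0, 0.65], [0, 0, 0], [0, 0, 0], [0, 0, 0], [0, 0, 0]], turn=[[0, 0, 0], [0, 0, 0], [0, 0, 0], [0, 0, 0], [0, 0, 0], [0, 0, 0], [0, 0, 0], [0, 0, 0], [0, 0, 0], [0, 0, 0]], hand=[1, 1, 1, 1, 1, 1, 1, 0.1, 0.1, 0.1], newtons=60)

```text
time_s: 14.2
position: [0.5643, -0.172, 0.1284]
tool_rot: [[0.255, 0.967, 0.001], [0.967, -0.255, -0.001], [-0.0, 0.001, -1.0]]
ft_force: [-6.4, 0.7, 4.9]
grip_width: 0.0324
gripper_force: 4.5
```

Call:
drive_tool(offset=[[0, 0, 0], [0, 0, 0], [0, 0, 0], [0, 0, 0], [0, 0, 0], [0, 0, 0], [0, 0, 0], [0, 0, 0], [0, 0, 0], [0, 0, 0]], turn=[[0, 0, 0], [0, 0, 0], [0, 0, 0], [0, 0, 0], [0, 0, 0], [0, 0, 0], [0, 0, 0], [0, 0, 0], [0, 0, 0], [0, 0, 0]], hand=[0.1, 0.1, 0.1, 0.1, 0.1, 0.1, 0.1, 0.1, 0.1, 0.1])

```text
time_s: 15.45
position: [0.5616, -0.1714, 0.1289]
tool_rot: [[0.255, 0.967, -0.005], [0.967, -0.255, 0.001], [-0.001, -0.005, -1.0]]
ft_force: [-14.7, 2.4, 13.7]
grip_width: 0.0249
gripper_force: 58.9
```

```bash
python3 to.py .02 -.03 .127
```

```text
t 15.45 pos [ 0.5616 -0.1714  0.1289] q [-28.5  30.7  77.1  -0.1  72.5 -13.7] F [-14.7   2.4  13.7] w 0.0249 gf 58.947699666023254
R [[0.255, 0.967, -0.005], [0.967, -0.255, 0.001], [-0.001, -0.005, -1.0]] target [ 0.587  -0.0818  0.127 ] units [2.326 0.044 0.047]
```

The sleeve is gripped (25 mm wide, 59 N). I'll swing it about the pivot, 93 mm away along tool +x.

Call:
drive_tool(offset=[[0.01, -0.24, 0], [0.01, -0.24, 0], [0.01, -0.24, 0], [0.01, -0.24, 0], [0.01, -0.24, 0], [0.01, -0.24, 0], [0.01, -0.24, 0], [0.01, -0.24, 0], [0, 0, 0], [0, 0, 0]], turn=[[0, 0, 1], [0, 0, 1], [0, 0, 1], [0, 0, 1], [0, 0, 1], [0, 0, 1], [0, 0, 1], [0, 0, 1], [0, 0, 0], [0, 0, 0]], hand=[0.1, 0.1, 0.1, 0.1, 0.1, 0.1, 0.1, 0.1, 0.1, 0.1])

```text
time_s: 16.7
position: [0.5031, -0.1256, 0.1289]
tool_rot: [[0.888, 0.46, -0.005], [0.46, -0.888, -0.001], [-0.005, -0.002, -1.0]]
ft_force: [-14.6, -0.9, 15.4]
grip_width: 0.0246
gripper_force: 60.1
```

```bash
python3 to.py .02 -.03 .127
```

```text
t 16.7 pos [ 0.5031 -0.1256  0.1289] q [-27.   24.6  88.4  -0.2  67.2  35.7] F [-14.6  -0.9  15.4] w 0.0246 gf 60.05250334739685
R [[0.888, 0.46, -0.005], [0.46, -0.888, -0.001], [-0.005, -0.002, -1.0]] target [ 0.587  -0.0818  0.127 ] units [ 2.366 -0.006  0.036]
```

Call:
drive_tool(offset=[[0.01, -0.24, 0], [0.01, -0.24, 0], [0.01, -0.24, 0], [0.01, -0.24, 0], [0.01, -0.24, 0], [0.01, -0.24, 0], [0, 0, 0], [0, 0, 0], [0, 0, 0], [0, 0, 0]], turn=[[0, 0, 1], [0, 0, 1], [0, 0, 1], [0, 0, 1], [0, 0, 1], [0, 0, 1], [0, 0, 0], [0, 0, 0], [0, 0, 0], [0, 0, 0]], hand=[0.1, 0.1, 0.1, 0.1, 0.1, 0.1, 0.1, 0.1, 0.1, 0.1])

```text
time_s: 17.95
position: [0.4927, -0.0685, 0.1288]
tool_rot: [[0.989, -0.15, -0.006], [-0.15, -0.989, 0.002], [-0.006, -0.001, -1.0]]
ft_force: [-17.5, 3.5, 19.0]
grip_width: 0.0248
gripper_force: 60.1
```

Call:
drive_tool(offset=[[0, 0, 0], [0, 0, 0], [0, 0, 0], [0, 0, 0], [0, 0, 0], [0, 0, 0], [0, 0, 0], [0, 0, 0], [0, 0, 0], [0, 0, 0]], turn=[[0, 0, 0], [0, 0, 0], [0, 0, 0], [0, 0, 0], [0, 0, 0], [0, 0, 0], [0, 0, 0], [0, 0, 0], [0, 0, 0], [0, 0, 0]], hand=[0.1, 0.1, 0.1, 0.1, 0.1, 0.1, 0.1, 0.1, 0.1, 0.1])

```text
time_s: 19.2
position: [0.4927, -0.0685, 0.1288]
tool_rot: [[0.989, -0.15, -0.006], [-0.15, -0.989, 0.002], [-0.006, -0.001, -1.0]]
ft_force: [-17.7, 4.3, 19.1]
grip_width: 0.0246
gripper_force: 60.1
```

```bash
python3 to.py .02 -.03 .127; python3 - <<'E'
from h import *
from to import stand
p=observe()["position"]; v=p-stand((.02,-.03,.128)); w=stand((0,-1,0))-stand((0,0,0))
print("handle angle",np.arctan2(w[1]*v[0]-w[0]*v[1],w[:2]@v[:2]),np.linalg.norm(v))
im=get_image("top"); s=get_image("side"); cv2.imwrite("pics/k.png",np.hstack([cv2.resize(im[140:260,200:420],None,fx=2,fy=2),cv2.resize(s[130:250,190:360],None,fx=2,fy=2)]))
E
```

```text
t 19.2 pos [ 0.4927 -0.0685  0.1288] q [-21.6  22.8  91.6  -0.   65.9  77.1] F [-17.7   4.3  19.1] w 0.0246 gf 60.13569474220276
R [[0.989, -0.15, -0.006], [-0.15, -0.989, 0.002], [-0.006, -0.001, -1.0]] target [ 0.587  -0.0818  0.127 ] units [ 2.381 -0.026  0.031]
handle angle 1.4598229803170737 0.09522216538162431
```

View pics/k.png

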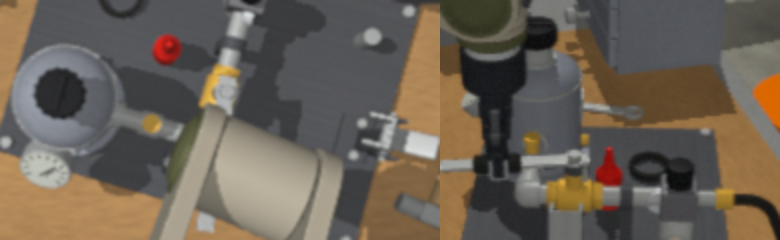

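The handle is swung round and held at about 1.46 rad. The catch is flipped back at crop (390,140), the cap is home, and the bystanders visible in the crop are where they were. I'll hand in the job.

```bash
python3 -c "
from rig import *
print(env.close_job())"
```

```text
the job is handed in; nothing more can be done
None
```

I handed the job in at about 19 s with the cap screwed home, the catch flipped right back and the gripper holding the valve open at about 1.46 rad with 60 N; no verdict came back.

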